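Draw the drawer bolt with the hooked rod

TASK

The drawer of the small wooden cabinet is locked by a sliding bolt that lies inside the open pigeonhole above it, too deep for a hand. Take the hooked rod from the desk, reach its hook in behind the bolt's upright stud and draw the bolt towards you until it comes firmly up against its stop, hold it there for a moment without forcing bolt or cabinet, then bring the rod out and lay it flat on the open desk. Touch the bolt only with the rod, keep hold of the rod until it is down on the desk, and leave the figurine in the pigeonhole and the standing glue stick where they are.

Things in the scene. Friction and masses are not known exactly. Their poses are not given: they have to be found in the camera images.
- rod_grip (a point): Centre of the hooked rod's wooden handle (bar 110 long in x, 24 wide, 30 mm high; rod 0.15 kg, loose). x points along the rod to the hook, z up. It starts flat on the desk left of the cabinet, hook away from the robot, this point 15 mm up. From the handle's front end (x = 55 mm) an 8 mm round steel rod runs on along x, level with this point; its end is bent flat to +y into a hook.
- rod_hook (a point): Middle of the hook's crossbar, (215, 16, 0) mm from rod_grip, axes as the rod. The crossbar is 8 mm round bar along y, from the shaft to 28 mm left of the shaft's axis, then a short lip bent back towards the handle: outermost surface 38 mm left of the shaft's axis, lip end 12 mm nearer the handle than this point. The stud goes between shaft and lip.
- cabinet: Fixed wooden desk cabinet, 200 deep (x), 250 wide, 152 mm high; origin: centre of the underside, x points inward, front at x = -100 mm. A drawer with a small knob fills the lower 62 mm. Above it an open pigeonhole: floor z = 62, ceiling 140, inner side faces y = -113 and 113, back wall x = 88 mm. The bolt lies on its floor along x. A tape measure and an eraser lie on top.
- stud (a point): Point on the axis of the bolt's upright stud (12 mm diameter): top 16 mm above it, the bolt's flat bar 18 mm below. Bolt fully back: at (10, -15, 92) mm in the cabinet frame; axes as the cabinet; moves to cabinet -x as the bolt is drawn. The bar runs into a steel case at cabinet x = -96 to -46 mm and a guide at x = 61 to 71 mm; both end 12 mm below this point and are under 50 mm wide.
- bolt (a joint): Slide of the bolt, m: 0 fully back, grows as it is drawn to the open front. Starts at 0 to 0.004. Friction about 3 N; stays where left. A hidden rubber stop (about 7 N per mm) ends the travel somewhere from 0.014 to 0.042, different each time: feel for it. Firmly home: 8 to 14 N on the stud, standing still for half a second; over 18 N on bolt or cabinet is forcing. Springs back 1 to 2 mm.
- figurine: Bystander: small dark glazed animal figure, 56 mm wide, 60 mm high, standing loose in the pigeonhole, to the left (+y) of the stud; origin at the centre of its underside.
- glue_stick: Bystander: yellow and red glue stick standing loose on the desk between the rod and the cabinet's front, 25 mm diameter, 92 mm high; origin at the centre of its underside.

How it is judged:
On the way, in this order (a step that is already met when the one before it is completed fails the run):
1. the rod's hook is in the pigeonhole, its crossbar behind the stud (x of rod_hook in the frame of stud between 0.006 and 0.07 m and y of rod_hook in the frame of stud between -0.016 and 0.016 m and z of rod_hook in the frame of stud between -0.02 and 0.02 m), for 0.1 s.
2. the bolt is drawn home with the rod: pulled forward with more than 7 N while it stands still against its stop (contact force between rod and bolt above 7 N and value of joint bolt above 0.012 m and velocity of joint bolt between -0.004 and 0.004 m/s), for 0.2 s.
At the end, for the whole second after the job is handed in: The bolt is still drawn (at least 11 mm from fully back) after having been held against its stop, and the rod lies flat on the desk (handle centre under 22 mm, hook under 30 mm high, tilted less than 0.15 rad), released and at rest (value of joint bolt above 0.011 m and height (world z) of rod_grip below 0.022 m and height (world z) of rod_hook below 0.03 m and angle between rod_grip's own z axis and vertical below 0.15 rad and linear speed of rod below 0.02 m/s and contact force between the fingers and rod below 0.1 N); the robot touches nothing.
It fails at once if the bolt is forced: more than 18 N between rod and bolt (contact force between rod and bolt above 18 N).
It fails at once if the cabinet is rammed: more than 18 N between rod and cabinet (contact force between rod and cabinet above 18 N).
It fails at once if the robot touches the bolt itself (contact force between any of the fingers, the arm and bolt above 0.5 N).
It fails at once if the rod is let go above the desk (handle more than 30 mm over it) (height (world z) of rod_grip above 0.045 m and contact force between the fingers and rod below 0.5 N).
It fails at once if the figurine or the glue stick is shifted more than 25 mm or tipped (distance of any of figurine, glue_stick from where it was at the start of the episode above 0.025 m or angle between any of figurine, glue_stick's own z axis and vertical above 0.5 rad).
It also fails if it takes over 70 s, if anything falls off the work surface, if the arm or the gripper's body presses on something with over 40 N, if the wrist force passes 120 N, or if a joint passes its speed limit or range.

ROBOT

A 6-joint arm with a two-finger parallel gripper is mounted at the origin on a cart in front of the work surface, level with it; the furniture and walls round the work are solid. World frame = base frame: x ahead of the robot, y to its left, z up, the work surface at z = 0. Lengths are in m, angles in rad, forces in N, time in s.
With the tool pointing down it reaches from about 0.3 to 0.775 m from the base axis. Payload 14.6 kg.
Tool frame: the origin (TCP) lies midway between the tips of the shut fingers; the grasp point (between the pads) lies 19 mm behind it (grasp_offset is the distance from the TCP to the grasp point, in m); z points along the fingers, y is the line along which they close (so a half turn about z gives the same grasp; the last joint's range is limited). The gripper opens to 94 mm and grips with 3 to 60 N. Pads are 16 mm wide; open, the fingers measure 119 mm over their backs; the gripper's body (75 mm by 177 mm) begins 78 mm behind the grasp point.
Start: joints at [-0.067, 0.3, 1.521, -0, 1.321, -0.067], TCP at [0.55, -0, 0.172] pointing down, gripper open.
Joint ranges: [-3.03, 3.03], [-0.79, 2.21], [0.23, 2.52], [-1.04, 4.18], [0, 3.07], [-2.55, 2.55]. Speed limits (rad/s): [2.22, 2.22, 2.57, 3.14, 3.14, 3.14].

INTERFACE

Orientations are given as [roll, pitch, yaw] about the fixed x, y, z axes, in that order (R = Rz(yaw) Ry(pitch) Rx(roll)).
In Python, from station import * gives the robot as it stands. The module is installed in compiled form; this text tells all that it offers.
- The arm moves only by the tool send_rows, never from a script. Its argument "rows" is a list of rows, each an object of numbers: "dx", "dy", "dz": the shift along the tool's x, y, z in mm; "roll": the turn about the tool's z in degrees; "jaw": the closure, from -1 (fully open) to 1 (shut). In form: [{"dx": .., "dy": .., "dz": .., "roll": .., "jaw": ..}, ...]. A call has 1 to 12 rows; each row shifts and turns the commanded pose from where the row before left it, along the tool's axes as they then stand; what a row does not reach is not made up. A row lasts 1/12 s, in which the tool goes at most 41.7 mm and 7.16 degrees, less where a joint would pass 70% of its speed; a pose out of reach is approached as far as the arm can. A call is refused whole if a number of a shift passes 41.7 or a number of a turn 7.16, either way. A call with a gripper value outside its range is refused whole. The fingers move at their own pace and stop on an object; "force" is the grip in N (left out, the last holds). Time passes only in rows, so rows that do not move let the fingers close. It gives the time, the measured TCP pose, the force, the opening and the grip force at its end, in the units of the state.
- get_obs(): the state, without advancing time (a new reading comes with each control period).
- camera(name): name is "scene" or "side" or "wrist"; returns a dict with "frame" (420x560x3 uint8, red, green, blue), "z_map" (420x560 float32, m along the optical axis (not along the pixel's ray), 0 where there is no reading), "camera_matrix" (3x3 intrinsics, pixels), "rvec" (rotation vector, rad) and "tvec" (3), from world to camera coordinates, as OpenCV has them. Camera axes: x right, y down, z forward; pixel columns grow to the right and rows downward; lengths in m; the calibration is good to about 2 mm. The wrist camera is an equidistant fisheye: a pixel r from the principal point sees the ray r / f radians off the axis. A picture is of the moment at which its call begins.
- hand_in(): hands the job in; it is judged then, once.
The state is a dict: "time_s": time; "qpos": joint angles; "joint_vel": joint speeds; "tau": joint torques, N m; "ee_pos": TCP position; "eef_rot": TCP orientation; "force": force on the tool from outside, world axes, zero at the start; "moment": the same for the moment, N m; "grip_width": finger opening in m; "grip_force": force on a finger pad.
Only numpy, scipy, OpenCV 4.12 (cv2) and the standard library are available. Lean on these libraries where they do the work, as an engineer would, in place of code of your own. Each camera call takes 0.05 s, during which the arm holds its last target. There are 200 camera calls.

## Working session

There is one attempt and no reset: what is moved stays moved. The work goes in short steps, Python scripts to look and compute and a tool call to move; the robot and the scene stay as the last step left them, time stands still between calls to the robot, and variables do not carry over. Pictures are saved under pics/ and viewed, at most 10 in all, crops included, and the job is handed in when it is done.

Besides the shell and the picture viewer there is one more tool, called after "Request:" as name(argument=value, ...), one argument or row to a line, values as JSON. send_rows: Moves the arm, as the interface text tells. Its arguments: {"type":"object","properties":{"rows":{"type":"array"},"force":{"type":"number"}},"required":["rows"]}

```bash
mkdir -p pics; cat > h.py <<'E'
from station import *
import numpy as np, cv2
def cloud(c):
    K=c["camera_matrix"];R=cv2.Rodrigues(np.array(c["rvec"],float))[0];t=np.array(c["tvec"],float).ravel()
    z=c["z_map"];v,u=np.mgrid[:z.shape[0],:z.shape[1]]
    P=np.stack([(u-K[0,2])/K[0,0]*z,(v-K[1,2])/K[1,1]*z,z],-1)
    W=(P-t)@R
    W[z==0]=np.nan
    return W
E
python3 - <<'E'
from h import *
for n in("scene","side"):
    c=camera(n);cv2.imwrite(f"pics/{n}0.png",c["frame"][:,:,::-1]);np.savez(f"{n}0.npz",**c)
    R=cv2.Rodrigues(np.array(c["rvec"],float))[0];print(n,-R.T@np.array(c["tvec"]).ravel(),R[2],c["camera_matrix"].tolist(),(c["z_map"]>0).mean())
print(get_obs())
E
```

```text
scene [ 0.05422239 -0.51096828  0.67967265] [ 0.58084421  0.55821583 -0.59246526] [[468.1047793361909, 0.0, 278.5674660083988], [0.0, 468.1047793361909, 210.0507590898111], [0.0, 0.0, 1.0]] 0.9961947278911565
side [ 0.43363097 -0.68459511  0.68861877] [ 0.19834765  0.75843028 -0.62083953] [[474.2142098296636, 0.0, 282.114821051176], [0.0, 474.2142098296636, 213.7992549806854], [0.0, 0.0, 1.0]] 0.9957015306122449
{'time_s': 0.1, 'qpos': array([-6.65540368e-02,  3.00402525e-01,  1.52151038e+00, -2.76910193e-06,
        1.32066797e+00, -6.65790229e-02]), 'joint_vel': array([-0.00061382, -0.0004908 , -0.00056793,  0.00162056,  0.00050994,
        0.00105346]), 'tau': array([ 1.84928511e-03, -5.32644153e+01, -3.53284299e+01,  7.10431044e-02,
        2.34944851e-02, -7.30603051e-05]), 'ee_pos': array([5.49743236e-01, 3.86425341e-05, 1.71453862e-01]), 'eef_rot': array([-3.14060644e+00, -6.30699467e-05,  1.57082197e+00]), 'force': array([ 0.12133002,  0.07247535, -0.30397371]), 'moment': array([-0.00283006, -0.02246185, -0.04780266]), 'grip_force': 0.0, 'grip_width': 0.09390547319848472}
```

View pics/scene0.png

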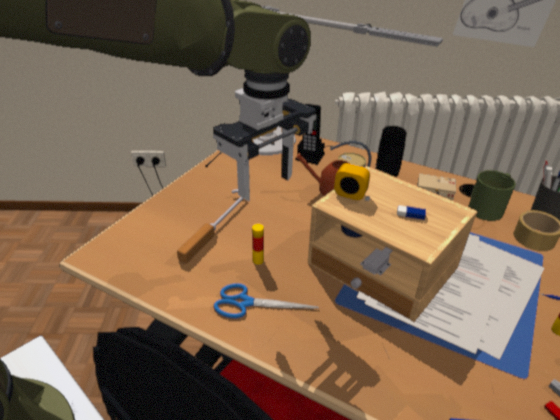

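View pics/side0.png

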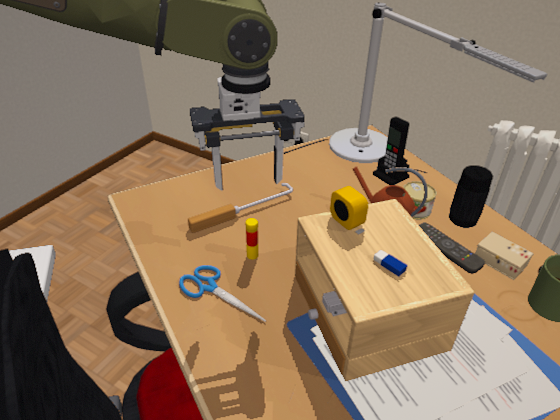

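The scene view shows the rod left of the cabinet: handle at about (197,243), hook near (240,193). The glue stick is at (258,245), and the cabinet's open front faces lower-left with the stud at about (378,260). In the side view the handle is at (212,217) and the hook at (288,190).

```bash
cat > m.py <<'E'
from h import *
out={}
for n in("scene","side"):
    c=dict(np.load(f"{n}0.npz"));W=cloud(c);hsv=cv2.cvtColor(c["frame"],cv2.COLOR_RGB2HSV);f=c["frame"].astype(int)
    x,y,z=W[...,0],W[...,1],W[...,2]
    m=(z>-0.02)&(z<0.2)
    # by height layers
    top=(abs(z-0.152)<0.004)&(x>0.3)&(hsv[...,1]>30)
    lab=cv2.connectedComponentsWithStats(top.astype(np.uint8));i=1+np.argmax(lab[2][1:,4])
    T=W[lab[1]==i][:,:2].astype(np.float32)
    r=cv2.minAreaRect(T);print(n,"cab top",r,cv2.boxPoints(r).round(3).tolist(),np.median(z[lab[1]==i]))
    # handle / rod: stuff 10..40mm up, left of cabinet
    u0,u1,v0,v1=(165,250,185,275) if n=="scene" else (180,300,175,240)
    s=np.zeros_like(m);s[v0:v1,u0:u1]=1
    h=s&(z>0.022)&(z<0.034)&(f[...,0]-f[...,2]>40)
    P=W[h][:,:2].astype(np.float32);r=cv2.minAreaRect(P);print("handle",len(P),r,np.median(z[h]))
    st=s&(z>0.008)&(z<0.03)&(hsv[...,1]<70)
    P=W[st];print("steel",len(P),P[:,:2].min(0),P[:,:2].max(0),np.median(P[:,2]));
    if len(P)>5: print(cv2.fitLine(P[:,:2].astype(np.float32),cv2.DIST_HUBER,0,.01,.01).ravel())
    # glue top
    g=(z>0.05)&(z<0.1)&(abs(np.mgrid[:420,:560][1]-256)<14)&(abs(np.mgrid[:420,:560][0]-240)<26)
    print("glue",g.sum(),np.median(W[g],0), W[g].min(0),W[g].max(0))
E
python3 m.py
python3 - <<'E'
import cv2
a=cv2.imread("pics/scene0.png")[150:310,170:480]; b=cv2.imread("pics/side0.png")[170:350,180:480]
import numpy as np
a=cv2.resize(a,(700,361),interpolation=cv2.INTER_CUBIC)[:,:]
b=cv2.resize(b,(400,240),interpolation=cv2.INTER_CUBIC)
o=np.zeros((601,700,3),np.uint8);o[:361]=a;o[361:,:400]=b
cv2.imwrite("pics/crop.png",o[:600])
E
```

```text
scene cab top ((0.7374911308288574, -0.16269446909427643), (0.20488861203193665, 0.25050491094589233), 4.183931827545166) [[0.6259999871253967, -0.04500000178813934], [0.6439999938011169, -0.29499998688697815], [0.8489999771118164, -0.2800000011920929], [0.8309999704360962, -0.029999999329447746]] 0.15143596626304584
handle 429 ((0.49419260025024414, 0.1551150232553482), (0.11960902810096741, 0.025509949773550034), 17.942153930664062) 0.02847386961964478
steel 127 [0.55002405 0.16684958] [0.68797161 0.25153246] 0.017762576054345166
[0.9413601  0.33740354 0.6055359  0.19037226]
glue 252 [0.5528417  0.0248807  0.07853744] [0.54504857 0.01788853 0.05043194] [0.56872443 0.04209886 0.09402737]
side cab top ((0.738401472568512, -0.1613636612892151), (0.2027307152748108, 0.2529478669166565), 4.26724100112915) [[0.628000020980835, -0.0430000014603138], [0.6470000147819519, -0.29499998688697815], [0.8489999771118164, -0.2800000011920929], [0.8299999833106995, -0.02800000086426735]] 0.15301982703545705
handle 433 ((0.4920613169670105, 0.15580153465270996), (0.11141091585159302, 0.027177779003977776), 17.166187286376953) 0.030301843828290265
steel 241 [0.54429654 0.16163532] [0.69709396 0.25459319] 0.01862987956692879
[0.94886476 0.3156829  0.6012739  0.18995121]
glue 265 [0.55736351 0.02450202 0.07944503] [0.54689864 0.01809649 0.05055593] [0.56997027 0.04666802 0.09636179]
```

View pics/crop.png

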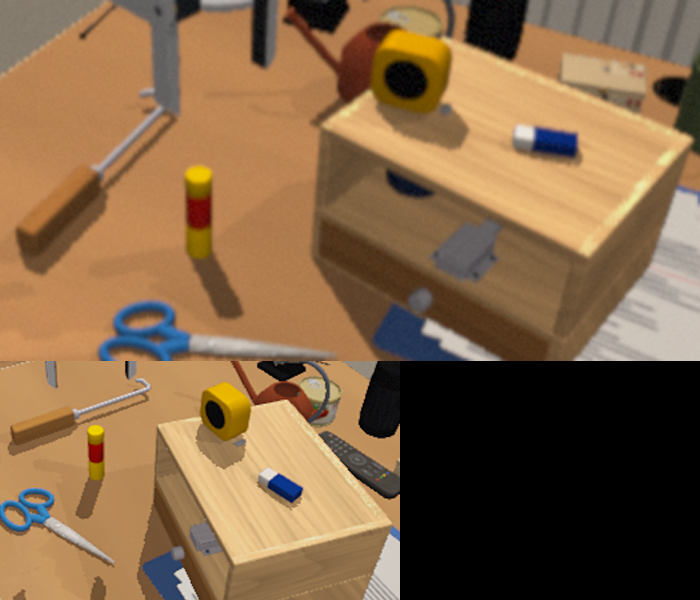

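The crop agrees: the dark figurine sits well left of the bolt case, and the shaft from handle to hook is free. Cabinet centre is about (0.738, -0.162) with yaw 4.2°. The handle is at (0.493, 0.1555) with yaw 17.5° and its top at 30 mm, which matches the given size. Next I turn the tool and move over the handle.

Request:
send_rows(
  rows=[
    {"roll": 6.6, "jaw": -1},
    {"roll": 6.6},
    {"roll": 6.6},
    {"roll": 6.6},
    {"roll": 6.6},
    {"roll": 6.6},
    {"roll": 6.6},
    {"roll": 6.6},
    {"roll": 6.6},
    {"roll": 6.6},
    {"roll": 6.5},
  ],
)

```text
invalid input at $.rows[0]: expected keys dx, dy, dz, roll, jaw
```

Request:
send_rows(
  rows=[
    {"dx": -1, "dy": -21},
    {"dx": -1, "dy": -21},
    {"dx": -1, "dy": -21},
    {"dx": -1, "dy": -21},
    {"dx": -1, "dy": -21},
    {"dx": -1, "dy": -21},
    {"dx": -1, "dy": -21},
    {"dx": -1, "dy": -18},
    {},
    {},
    {},
  ],
)

```text
invalid input at $.rows[0]: expected keys dx, dy, dz, roll, jaw
```

```bash
python3 - <<'E'
from h import *
o=get_obs();print(o["time_s"],o["ee_pos"],np.degrees(o["eef_rot"]),o["qpos"])
c=camera("wrist");cv2.imwrite("pics/w1.png",c["frame"][:,:,::-1]);np.savez("w1.npz",**c)
for n in("scene","side"):
    c=camera(n);cv2.imwrite(f"pics/{n}1.png",c["frame"][:,:,::-1]);np.savez(f"{n}1.npz",**c)
E
```

```text
0.1 [5.49743236e-01 3.86425341e-05 1.71453862e-01] [-1.79943494e+02 -3.61364176e-03  9.00014692e+01] [-6.65540368e-02  3.00402525e-01  1.52151038e+00 -2.76910193e-06
  1.32066797e+00 -6.65790229e-02]
```

View pics/w1.png

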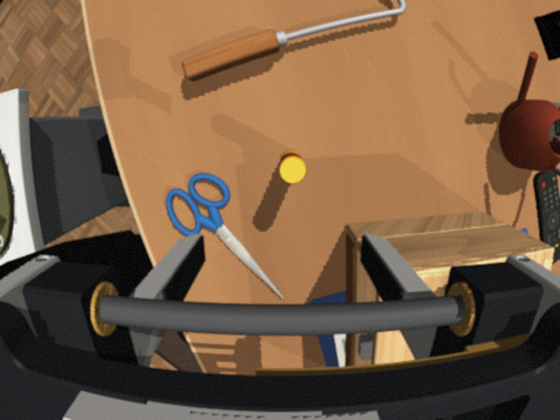

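Rows need all five keys. This wrist view is still from the start pose, with the handle at (232,55) and the glue stick at (292,168). I'll resend the move.

Request:
send_rows(
  rows=[
    {"dx": 0, "dy": 0, "dz": 0, "roll": 6.6, "jaw": -1},
    {"dx": 0, "dy": 0, "dz": 0, "roll": 6.6, "jaw": -1},
    {"dx": 0, "dy": 0, "dz": 0, "roll": 6.6, "jaw": -1},
    {"dx": 0, "dy": 0, "dz": 0, "roll": 6.6, "jaw": -1},
    {"dx": 0, "dy": 0, "dz": 0, "roll": 6.6, "jaw": -1},
    {"dx": 0, "dy": 0, "dz": 0, "roll": 6.6, "jaw": -1},
    {"dx": 0, "dy": 0, "dz": 0, "roll": 6.6, "jaw": -1},
    {"dx": 0, "dy": 0, "dz": 0, "roll": 6.6, "jaw": -1},
    {"dx": 0, "dy": 0, "dz": 0, "roll": 6.6, "jaw": -1},
    {"dx": 0, "dy": 0, "dz": 0, "roll": 6.6, "jaw": -1},
    {"dx": 0, "dy": 0, "dz": 0, "roll": 6.5, "jaw": -1},
  ],
)

```text
time_s: 1.17
ee_pos: [0.5499, -0.0, 0.1718]
eef_rot: [-3.142, 0.0, 0.3]
force: [0.4, 0.3, -0.6]
grip_width: 0.0942
grip_force: 0.0
```

Request:
send_rows(
  rows=[
    {"dx": -1, "dy": -21, "dz": 0, "roll": 0, "jaw": -1},
    {"dx": -1, "dy": -21, "dz": 0, "roll": 0, "jaw": -1},
    {"dx": -1, "dy": -21, "dz": 0, "roll": 0, "jaw": -1},
    {"dx": -1, "dy": -21, "dz": 0, "roll": 0, "jaw": -1},
    {"dx": -1, "dy": -21, "dz": 0, "roll": 0, "jaw": -1},
    {"dx": -1, "dy": -21, "dz": 0, "roll": 0, "jaw": -1},
    {"dx": -1, "dy": -21, "dz": 0, "roll": 0, "jaw": -1},
    {"dx": -1, "dy": -18, "dz": 0, "roll": 0, "jaw": -1},
    {"dx": 0, "dy": 0, "dz": 0, "roll": 0, "jaw": -1},
    {"dx": 0, "dy": 0, "dz": 0, "roll": 0, "jaw": -1},
    {"dx": 0, "dy": 0, "dz": 0, "roll": 0, "jaw": -1},
  ],
)

```text
time_s: 2.08
ee_pos: [0.493, 0.1544, 0.1719]
eef_rot: [3.141, 0.0, 0.305]
force: [0.8, 0.2, -0.4]
grip_width: 0.0938
grip_force: 0.0
```

```bash
python3 - <<'E'
from h import *
o=get_obs();print(o["time_s"],o["ee_pos"],np.degrees(o["eef_rot"]),o["qpos"])
c=camera("wrist");cv2.imwrite("pics/w2.png",c["frame"][:,:,::-1])
K=c["camera_matrix"];R=cv2.Rodrigues(np.array(c["rvec"],float))[0];t=np.array(c["tvec"],float).ravel();C=-R.T@t
print("cam",C,R[2],K[0,0])
hsv=cv2.cvtColor(c["frame"],cv2.COLOR_RGB2HSV)
v,u=np.mgrid[:420,:560];dx,dy=u-K[0,2],v-K[1,2];r=np.hypot(dx,dy)+1e-9;th=r/K[0,0]
d=np.stack([np.sin(th)*dx/r,np.sin(th)*dy/r,np.cos(th)],-1)@R
zz=c["z_map"]; D=d/np.maximum(np.cos(th),1e-3)[...,None]*zz[...,None]; W=C+D
m=(W[...,2]>.024)&(W[...,2]<.034)&(W[...,0]>.4)&(W[...,0]<.58)&(W[...,1]>.09)&(W[...,1]<.22)&(hsv[...,1]>90)
r_=cv2.minAreaRect(W[m][:,:2].astype(np.float32));print("handle",m.sum(),r_,np.median(W[m],0))
s=(W[...,2]>.010)&(W[...,2]<.025)&(W[...,0]>.56)&(W[...,0]<.72)&(W[...,1]>.15)&(W[...,1]<.27)&(hsv[...,1]<70)
P=W[s];print("steel",len(P),P.min(0),P.max(0))
if len(P): print(cv2.fitLine(P[P[:,0]<.66][:,:2].astype(np.float32),cv2.DIST_HUBER,0,.01,.01).ravel())
E
```

```text
2.0833 [0.49296136 0.154414   0.17190818] [1.79991522e+02 3.30350858e-03 1.74986959e+01] [ 2.32736170e-01  2.25523773e-01  1.61487843e+00 -1.57454248e-04
  1.30123721e+00  1.49816457e+00]
cam [0.55997486 0.17530001 0.38365708] [-0.22869732 -0.07207869 -0.97082552] 325.19226210127806
handle 2015 ((0.49166274070739746, 0.15590900182724), (0.10814769566059113, 0.023587308824062347), 17.812366485595703) [0.49471743 0.15636473 0.02866509]
steel 1016 [0.56006001 0.17482035 0.01348368] [0.69752268 0.25516459 0.02085531]
[0.95298016 0.3030328  0.6091156  0.19360307]
```

The wrist view confirms the handle position to within 2 mm. I'll descend and grasp.

Request:
send_rows(
  rows=[
    {"dx": 0, "dy": -1.6, "dz": 25, "roll": 0.1, "jaw": -1},
    {"dx": 0, "dy": 0, "dz": 25, "roll": 0, "jaw": -1},
    {"dx": 0, "dy": 0, "dz": 25, "roll": 0, "jaw": -1},
    {"dx": 0, "dy": 0, "dz": 25, "roll": 0, "jaw": -1},
    {"dx": 0, "dy": 0, "dz": 25, "roll": 0, "jaw": -1},
    {"dx": 0, "dy": 0, "dz": 20, "roll": 0, "jaw": -1},
    {"dx": 0, "dy": 0, "dz": 12, "roll": 0, "jaw": -1},
    {"dx": 0, "dy": 0, "dz": 7, "roll": 0, "jaw": -1},
    {"dx": 0, "dy": 0, "dz": 3, "roll": 0, "jaw": -1},
    {"dx": 0, "dy": 0, "dz": 0, "roll": 0, "jaw": -1},
    {"dx": 0, "dy": 0, "dz": 0, "roll": 0, "jaw": -1},
  ],
)

```text
time_s: 3.05
ee_pos: [0.4928, 0.1563, 0.0057]
eef_rot: [3.142, -0.001, 0.303]
force: [0.3, -0.4, 0.3]
grip_width: 0.094
grip_force: 0.0
```

Request:
send_rows(
  rows=[
    {"dx": 0, "dy": 0, "dz": 0, "roll": 0, "jaw": 1},
    {"dx": 0, "dy": 0, "dz": 0, "roll": 0, "jaw": 1},
    {"dx": 0, "dy": 0, "dz": 0, "roll": 0, "jaw": 1},
    {"dx": 0, "dy": 0, "dz": 0, "roll": 0, "jaw": 1},
    {"dx": 0, "dy": 0, "dz": 0, "roll": 0, "jaw": 1},
    {"dx": 0, "dy": 0, "dz": 0, "roll": 0, "jaw": 1},
    {"dx": 0, "dy": 0, "dz": 0, "roll": 0, "jaw": 1},
    {"dx": 0, "dy": 0, "dz": 0, "roll": 0, "jaw": 1},
    {"dx": 0, "dy": 0, "dz": 0, "roll": 0, "jaw": 1},
    {"dx": 0, "dy": 0, "dz": 0, "roll": 0, "jaw": 1},
  ],
  force=55,
)

```text
time_s: 3.88
ee_pos: [0.4922, 0.1565, 0.0049]
eef_rot: [-3.142, 0.0, 0.304]
force: [0.2, 0.1, -1.2]
grip_width: 0.0309
grip_force: 0.0
```

Request:
send_rows(
  rows=[
    {"dx": 0, "dy": 0, "dz": 0, "roll": 0, "jaw": 1},
    {"dx": 0, "dy": 0, "dz": 0, "roll": 0, "jaw": 1},
    {"dx": 0, "dy": 0, "dz": 0, "roll": 0, "jaw": 1},
    {"dx": 0, "dy": 0, "dz": 0, "roll": 0, "jaw": 1},
    {"dx": 0, "dy": 0, "dz": 0, "roll": 0, "jaw": 1},
  ],
)

```text
time_s: 4.3
ee_pos: [0.4923, 0.1565, 0.0049]
eef_rot: [-3.142, 0.0, 0.304]
force: [-0.3, 1.1, -0.6]
grip_width: 0.0004
grip_force: 0.0
```

Request:
send_rows(
  rows=[
    {"dx": 0, "dy": 0, "dz": -5, "roll": 0, "jaw": 1},
    {"dx": 0, "dy": 0, "dz": -10, "roll": 0, "jaw": 1},
    {"dx": 0, "dy": 0, "dz": -20, "roll": 0, "jaw": 1},
    {"dx": 0, "dy": 0, "dz": -25, "roll": 0, "jaw": 1},
    {"dx": 0, "dy": 0, "dz": -25, "roll": 0, "jaw": 1},
    {"dx": 0, "dy": 0, "dz": -25, "roll": 0, "jaw": 1},
    {"dx": 0, "dy": 0, "dz": -25, "roll": 0, "jaw": 1},
    {"dx": 0, "dy": 0, "dz": -20, "roll": 0, "jaw": 1},
    {"dx": 0, "dy": 0, "dz": -10, "roll": 0, "jaw": 1},
    {"dx": 0, "dy": 0, "dz": -5, "roll": 0, "jaw": 1},
    {"dx": 0, "dy": 0, "dz": 0, "roll": 0, "jaw": 1},
  ],
)

```text
time_s: 5.22
ee_pos: [0.4924, 0.1565, 0.1756]
eef_rot: [3.142, -0.001, 0.304]
force: [1.1, -0.8, -1.3]
grip_width: 0.0007
grip_force: 0.0
```

The gripper shut on nothing, so I'll look.

```bash
python3 - <<'E'
from h import *
a=camera("wrist")["frame"];b=camera("side")["frame"]
o=np.vstack([a[:, :],b])[:,:,::-1]
o=np.hstack([cv2.resize(a,(400,300)),cv2.resize(b[120:330,120:400],(400,300))])
cv2.imwrite("pics/g1.png",o[:,:,::-1])
E
```

```text
(no output)
```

View pics/g1.png

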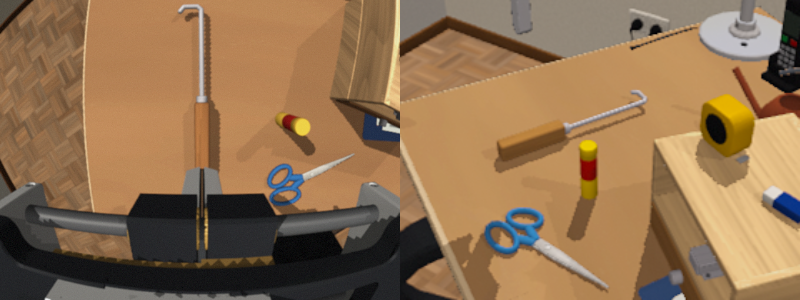

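The rod is still on the desk, in line with the tool. In the left wrist panel the shut fingers are at (200,185) and the handle runs from (200,100) to (200,168). I'll measure where the handle is now.

```bash
cat >> h.py <<'E'
def wcloud(c):
    K=c["camera_matrix"];R=cv2.Rodrigues(np.array(c["rvec"],float))[0];t=np.array(c["tvec"],float).ravel();C=-R.T@t
    v,u=np.mgrid[:420,:560];dx,dy=u-K[0,2],v-K[1,2];r=np.hypot(dx,dy)+1e-9;th=r/K[0,0]
    d=np.stack([np.sin(th)*dx/r,np.sin(th)*dy/r,np.cos(th)],-1)@R
    return C+d/np.maximum(np.cos(th),1e-3)[...,None]*c["z_map"][...,None]
def handle(n):
    c=camera(n);W=wcloud(c) if n=="wrist" else cloud(c);hsv=cv2.cvtColor(c["frame"],cv2.COLOR_RGB2HSV)
    m=(W[...,2]>.024)&(W[...,2]<.034)&(W[...,0]>.38)&(W[...,0]<.62)&(W[...,1]>.07)&(W[...,1]<.25)&(hsv[...,1]>90)
    return m.sum(),cv2.minAreaRect(W[m][:,:2].astype(np.float32)),np.median(W[m],0)
E
python3 - <<'E'
from h import *
for n in("wrist","side","scene"): print(n,handle(n))
o=get_obs();print(o)
E
```

```text
wrist (np.int64(1952), ((0.4925714433193207, 0.15618102252483368), (0.10692883282899857, 0.023648805916309357), 17.79853630065918), array([0.49622927, 0.15679428, 0.02864216]))
side (np.int64(392), ((0.49131181836128235, 0.15542182326316833), (0.10910001397132874, 0.025569116696715355), 17.939565658569336), array([0.48928172, 0.15203554, 0.03053993]))
scene (np.int64(395), ((0.4903351068496704, 0.15407882630825043), (0.11268599331378937, 0.025745347142219543), 16.401859283447266), array([0.48617945, 0.15158419, 0.02868531]))
{'time_s': 5.4667, 'qpos': array([2.36859458e-01, 2.24052580e-01, 1.61201096e+00, 4.53953764e-05,
       1.30740840e+00, 1.50392512e+00]), 'joint_vel': array([ 5.25449323e-07, -1.39257539e-03, -4.91399139e-03,  8.73983666e-04,
        1.20792891e-03, -1.95379593e-04]), 'tau': array([ 6.87634791e-03, -4.88532221e+01, -3.52333868e+01,  2.01882189e-02,
       -7.59602920e-02, -8.84109886e-05]), 'ee_pos': array([0.49183846, 0.15639014, 0.17387346]), 'eef_rot': array([-3.14142337e+00,  1.87216505e-03,  3.03718964e-01]), 'force': array([ 0.15844272,  0.24834417, -0.76782224]), 'moment': array([0.1035088 , 0.04251279, 0.00753623]), 'grip_force': 0.0, 'grip_width': 0.000482409739663789}
```

```bash
python3 - <<'E'
from h import *
for n in("side","scene"):
    c=camera(n);W=cloud(c)
    m=(abs(W[...,0]-.492)<.05)&(abs(W[...,1]-.156)<.06)&(W[...,2]>.06)&(W[...,2]<.32)
    P=W[m];print(n,len(P))
    for lo in np.arange(.10,.30,.02):
        q=P[(P[:,2]>=lo)&(P[:,2]<lo+.02)]
        if len(q): print(round(lo,2),len(q),q.min(0).round(3),q.max(0).round(3))
E
```

```text
side 480
0.2 40 [0.48  0.143 0.209] [0.505 0.165 0.22 ]
0.22 121 [0.48  0.141 0.22 ] [0.505 0.168 0.24 ]
0.24 127 [0.48  0.142 0.24 ] [0.505 0.167 0.26 ]
0.26 85 [0.48  0.141 0.26 ] [0.504 0.166 0.28 ]
0.28 25 [0.48  0.144 0.281] [0.486 0.166 0.293]
scene 918
0.2 52 [0.48  0.141 0.207] [0.505 0.166 0.22 ]
0.22 157 [0.479 0.14  0.22 ] [0.505 0.165 0.24 ]
0.24 153 [0.478 0.14  0.24 ] [0.506 0.168 0.26 ]
0.26 170 [0.478 0.139 0.26 ] [0.506 0.166 0.28 ]
0.28 122 [0.478 0.133 0.28 ] [0.504 0.165 0.3  ]
```

Both cameras put the real fingertips at z≈0.208 while the reported TCP is 0.174, so the tips sit 34 mm higher than reported. That explains closing above the handle. I'll open, descend that much deeper, and watch the force.

Request:
send_rows(
  rows=[
    {"dx": 0, "dy": 0, "dz": 0, "roll": 0, "jaw": -1},
    {"dx": 0, "dy": 0, "dz": 0, "roll": 0, "jaw": -1},
    {"dx": 0, "dy": 0, "dz": 20, "roll": 0, "jaw": -1},
    {"dx": 0, "dy": 0, "dz": 20, "roll": 0, "jaw": -1},
    {"dx": 0, "dy": 0, "dz": 20, "roll": 0, "jaw": -1},
    {"dx": 0, "dy": 0, "dz": 20, "roll": 0, "jaw": -1},
    {"dx": 0, "dy": 0, "dz": 20, "roll": 0, "jaw": -1},
    {"dx": 0, "dy": 0, "dz": 10, "roll": 0, "jaw": -1},
    {"dx": 0, "dy": 0, "dz": 0, "roll": 0, "jaw": -1},
    {"dx": 0, "dy": 0, "dz": 0, "roll": 0, "jaw": -1},
    {"dx": 0, "dy": 0, "dz": 0, "roll": 0, "jaw": -1},
    {"dx": 0, "dy": 0, "dz": 0, "roll": 0, "jaw": -1},
  ],
)

```text
time_s: 6.57
ee_pos: [0.4929, 0.1567, 0.0661]
eef_rot: [3.141, -0.002, 0.304]
force: [-0.3, 0.2, 0.3]
grip_width: 0.0772
grip_force: 0.0
```

```bash
python3 - <<'E'
from h import *
o=get_obs();print(o["ee_pos"],o["grip_width"])
for n in("side","scene"):
    c=camera(n);W=cloud(c)
    m=(abs(W[...,0]-.492)<.06)&(abs(W[...,1]-.156)<.1)&(W[...,2]>.035)&(W[...,2]<.2)
    P=W[m];print(n,len(P),P.min(0),np.percentile(P[:,2],[0,2,5,10]))
    q=P[P[:,2]<P[:,2].min()+.012];print(q.min(0),q.max(0))
E
```

```text
[0.49292502 0.1566593  0.06613693] 0.07715462925373458
side 577 [0.44289627 0.07325915 0.10182496] [0.10182496 0.1034932  0.10757072 0.11194945]
[0.4701081  0.10621255 0.10182496] [0.51723592 0.20150923 0.11374488]
scene 718 [0.43633232 0.07012047 0.09805631] [0.09805631 0.1035371  0.10775718 0.11279901]
[0.4677467  0.1041178  0.09805631] [0.51631271 0.20242309 0.10937935]
```

Request:
send_rows(
  rows=[
    {"dx": 0, "dy": 0, "dz": 15, "roll": 0, "jaw": -1},
    {"dx": 0, "dy": 0, "dz": 15, "roll": 0, "jaw": -1},
    {"dx": 0, "dy": 0, "dz": 15, "roll": 0, "jaw": -1},
    {"dx": 0, "dy": 0, "dz": 15, "roll": 0, "jaw": -1},
    {"dx": 0, "dy": 0, "dz": 10, "roll": 0, "jaw": -1},
    {"dx": 0, "dy": 0, "dz": 8, "roll": 0, "jaw": -1},
    {"dx": 0, "dy": 0, "dz": 5, "roll": 0, "jaw": -1},
    {"dx": 0, "dy": 0, "dz": 0, "roll": 0, "jaw": -1},
    {"dx": 0, "dy": 0, "dz": 0, "roll": 0, "jaw": -1},
  ],
)

```text
time_s: 7.42
ee_pos: [0.4925, 0.1565, -0.0177]
eef_rot: [3.142, -0.0, 0.304]
force: [0.1, -0.3, 0.5]
grip_width: 0.094
grip_force: 0.0
```

Request:
send_rows(
  rows=[
    {"dx": 0, "dy": 0, "dz": 3, "roll": 0, "jaw": -1},
    {"dx": 0, "dy": 0, "dz": 3, "roll": 0, "jaw": -1},
    {"dx": 0, "dy": 0, "dz": 2, "roll": 0, "jaw": -1},
    {"dx": 0, "dy": 0, "dz": 0, "roll": 0, "jaw": -1},
    {"dx": 0, "dy": 0, "dz": 0, "roll": 0, "jaw": -1},
  ],
)

```text
time_s: 7.83
ee_pos: [0.4922, 0.1565, -0.0261]
eef_rot: [-3.142, 0.0, 0.304]
force: [-0.4, -0.1, -0.8]
grip_width: 0.0938
grip_force: 0.0
```

Request:
send_rows(
  rows=[
    {"dx": 0, "dy": 0, "dz": 3, "roll": 0, "jaw": 1},
    {"dx": 0, "dy": 0, "dz": 0, "roll": 0, "jaw": 1},
    {"dx": 0, "dy": 0, "dz": 0, "roll": 0, "jaw": 1},
    {"dx": 0, "dy": 0, "dz": 0, "roll": 0, "jaw": 1},
    {"dx": 0, "dy": 0, "dz": 0, "roll": 0, "jaw": 1},
    {"dx": 0, "dy": 0, "dz": 0, "roll": 0, "jaw": 1},
    {"dx": 0, "dy": 0, "dz": 0, "roll": 0, "jaw": 1},
    {"dx": 0, "dy": 0, "dz": 0, "roll": 0, "jaw": 1},
    {"dx": 0, "dy": 0, "dz": 0, "roll": 0, "jaw": 1},
    {"dx": 0, "dy": 0, "dz": 0, "roll": 0, "jaw": 1},
    {"dx": 0, "dy": 0, "dz": 0, "roll": 0, "jaw": 1},
    {"dx": 0, "dy": 0, "dz": 0, "roll": 0, "jaw": 1},
  ],
)

```text
time_s: 8.83
ee_pos: [0.4923, 0.1565, -0.029]
eef_rot: [3.142, 0.0, 0.304]
force: [-0.3, 0.2, -0.2]
grip_width: 0.0235
grip_force: 55.0
```

Request:
send_rows(
  rows=[
    {"dx": 0, "dy": 0, "dz": 0, "roll": 0, "jaw": 1},
    {"dx": 0, "dy": 0, "dz": 0, "roll": 0, "jaw": 1},
    {"dx": 0, "dy": 0, "dz": 0, "roll": 0, "jaw": 1},
    {"dx": 0, "dy": 0, "dz": 0, "roll": 0, "jaw": 1},
  ],
)

```text
time_s: 9.17
ee_pos: [0.4923, 0.1565, -0.0291]
eef_rot: [-3.142, 0.0, 0.304]
force: [0.1, 0.0, 1.1]
grip_width: 0.0236
grip_force: 55.0
```

Gripped: 23.6 mm wide at 55 N. The rod centre height is reported z + 44 mm. I'll lift, back away so the hook clears the cabinet, turn to the cabinet's yaw, then move sideways to the staging pose.

Request:
send_rows(
  rows=[
    {"dx": 0, "dy": 0, "dz": -6, "roll": 0, "jaw": 1},
    {"dx": 0, "dy": 0, "dz": -14, "roll": 0, "jaw": 1},
    {"dx": 0, "dy": 0, "dz": -20, "roll": 0, "jaw": 1},
    {"dx": 0, "dy": 0, "dz": -20, "roll": 0, "jaw": 1},
    {"dx": -8, "dy": 0, "dz": -20, "roll": 0, "jaw": 1},
    {"dx": -16, "dy": 0, "dz": -20, "roll": 2.2, "jaw": 1},
    {"dx": -20, "dy": 0, "dz": -14, "roll": 2.2, "jaw": 1},
    {"dx": -20, "dy": 0, "dz": -6, "roll": 2.2, "jaw": 1},
    {"dx": -20, "dy": 0, "dz": 0, "roll": 2.2, "jaw": 1},
    {"dx": -20, "dy": 0, "dz": 0, "roll": 2.2, "jaw": 1},
    {"dx": -16, "dy": 0, "dz": 0, "roll": 2.2, "jaw": 1},
    {"dx": -5, "dy": 0, "dz": 0, "roll": 0, "jaw": 1},
  ],
)

```text
time_s: 10.17
ee_pos: [0.3686, 0.1304, 0.0912]
eef_rot: [3.142, 0.0, 0.072]
force: [-0.6, -0.8, -2.1]
grip_width: 0.0234
grip_force: 55.0
```

Request:
send_rows(
  rows=[
    {"dx": 0, "dy": 0, "dz": 0, "roll": 0, "jaw": 1},
    {"dx": 0, "dy": 15, "dz": 0, "roll": 0, "jaw": 1},
    {"dx": 0, "dy": 30, "dz": 0, "roll": 0, "jaw": 1},
    {"dx": 0, "dy": 35, "dz": 0, "roll": 0, "jaw": 1},
    {"dx": 0, "dy": 35, "dz": 0, "roll": 0, "jaw": 1},
    {"dx": 0, "dy": 35, "dz": 0, "roll": 0, "jaw": 1},
    {"dx": 0, "dy": 35, "dz": 0, "roll": 0, "jaw": 1},
    {"dx": 0, "dy": 35, "dz": 0, "roll": 0, "jaw": 1},
    {"dx": 0, "dy": 35, "dz": 0, "roll": 0, "jaw": 1},
    {"dx": 0, "dy": 25, "dz": 0, "roll": 0, "jaw": 1},
    {"dx": 0, "dy": 0, "dz": 0, "roll": 0, "jaw": 1},
    {"dx": 0, "dy": 0, "dz": 0, "roll": 0, "jaw": 1},
  ],
)

```text
time_s: 11.17
ee_pos: [0.3912, -0.1497, 0.0908]
eef_rot: [-3.141, 0.0, 0.072]
force: [-0.6, 1.0, -1.8]
grip_width: 0.0236
grip_force: 55.0
```

Request:
send_rows(
  rows=[
    {"dx": 0, "dy": 15, "dz": 5, "roll": 0, "jaw": 1},
    {"dx": 0, "dy": 25, "dz": 10, "roll": 0, "jaw": 1},
    {"dx": 0, "dy": 30, "dz": 12, "roll": 0, "jaw": 1},
    {"dx": 0, "dy": 25, "dz": 10, "roll": 0, "jaw": 1},
    {"dx": 0, "dy": 9, "dz": 4, "roll": 0, "jaw": 1},
    {"dx": 0, "dy": 0, "dz": 0, "roll": 0, "jaw": 1},
    {"dx": 0, "dy": 0, "dz": 0, "roll": 0, "jaw": 1},
    {"dx": 0, "dy": 0, "dz": 0, "roll": 0, "jaw": 1},
  ],
)

```text
time_s: 11.83
ee_pos: [0.3987, -0.2511, 0.0504]
eef_rot: [3.142, -0.0, 0.075]
force: [-0.1, -0.1, -1.3]
grip_width: 0.0239
grip_force: 55.0
```

```bash
python3 - <<'E'
from h import *
o=get_obs();print(o["time_s"],o["ee_pos"],o["eef_rot"],o["force"])
yaw=.0735;e=np.array([np.cos(yaw),np.sin(yaw)]);n_=np.array([-e[1],e[0]]);O=np.array([.738,-.162])
fr=[]
for n in("scene","side","wrist"):
    c=camera(n);np.savez(f"{n}2.npz",**c);fr.append(c["frame"]);W=wcloud(c) if n=="wrist" else cloud(c);hsv=cv2.cvtColor(c["frame"],cv2.COLOR_RGB2HSV)
    cx=(W[...,:2]-O)@e;cy=(W[...,:2]-O)@n_;z=W[...,2]
    # steel shaft of rod
    m=(cx>-290)&(cx>-.29)&(cx<-.105)&(cy<0.03)&(cy>-.14)&(z>.07)&(z<.125)&(hsv[...,1]<90)
    if m.sum()>5:
        P=np.stack([cx[m],cy[m],z[m]],1);s=P[P[:,0]<-.16];print(n,m.sum(),"tip",P[:,0].max(),"cy range",P[:,1].min(),P[:,1].max());
        if len(s)>5:
          f=np.polyfit(s[:,0],s[:,1],1);g=np.polyfit(s[:,0],s[:,2],1);print("slope y",f,"z",g,np.median(s,0))
    # stud & case region
    m=(cx>-.03)&(cx<.04)&(abs(cy+.015)<.03)&(z>.083)&(z<.115)
    if m.sum(): print(n,"stud",m.sum(),np.median(cx[m]),np.median(cy[m]),z[m].max(),cx[m].min(),cx[m].max(),cy[m].min(),cy[m].max())
    m=(cx>-.11)&(cx<-.03)&(abs(cy+.015)<.05)&(z>.072)&(z<.084)
    if m.sum(): print(n,"casetop",m.sum(),cx[m].min(),cx[m].max(),np.percentile(cy[m],[2,50,98]),np.median(z[m]))
    m=(cx>-.09)&(cx<.1)&(cy>.01)&(cy<.105)&(z>.068)&(z<.13)
    if m.sum(): print(n,"figurine",m.sum(),np.percentile(cx[m],[2,98]),np.percentile(cy[m],[2,98]),z[m].max())
    m=(cx>-.095)&(cx<.1)&(abs(cy)<.12)&(abs(z-.152)<.004)
    if m.sum(): print(n,"top",m.sum(),np.median(z[m]),np.percentile(cx[m],[1,99]),np.percentile(cy[m],[1,99]))
o=np.hstack([cv2.resize(fr[0][130:330,250:500],(400,320)),cv2.resize(fr[2],(400,320))])
cv2.imwrite("pics/st.png",o[:,:,::-1])
E
```

```text
11.8333 [ 0.39874931 -0.25111948  0.05039339] [ 3.14157210e+00 -2.61123920e-04  7.46245021e-02] [-0.13148899 -0.0530009  -1.34618035]
scene 309 tip -0.12936788878999284 cy range -0.07240530777389183 -0.026492607096002985
slope y [ 0.02971362 -0.05896938] z [-0.00496968  0.09579883] [-0.19815828 -0.06545174  0.09693526]
scene casetop 360 -0.09756480318365292 -0.030434352759525093 [-0.03096103 -0.01718026 -0.00217482] 0.0788809601967011
scene top 5709 0.1514618696227458 [-0.09234515  0.09782882] [-0.11841029  0.09258179]
side 687 tip -0.12820787848131246 cy range -0.07233093819762611 -0.025551355027793217
slope y [ 0.01254792 -0.06145031] z [-0.01448777  0.09525253] [-0.23319984 -0.06460485  0.09865736]
side casetop 252 -0.0959751097820386 -0.0688608485443117 [-0.03005006 -0.018412   -0.00103829] 0.08044825282715412
side top 10746 0.1530667262982439 [-0.09330201  0.09786473] [-0.11835066  0.11491193]
wrist 2843 tip -0.20476207370385946 cy range -0.07272350592286542 -0.055083812163011905
slope y [ 0.00365623 -0.06284665] z [-0.03918505  0.08775161] [-0.25560929 -0.06384252  0.0973555 ]
```

View pics/st.png

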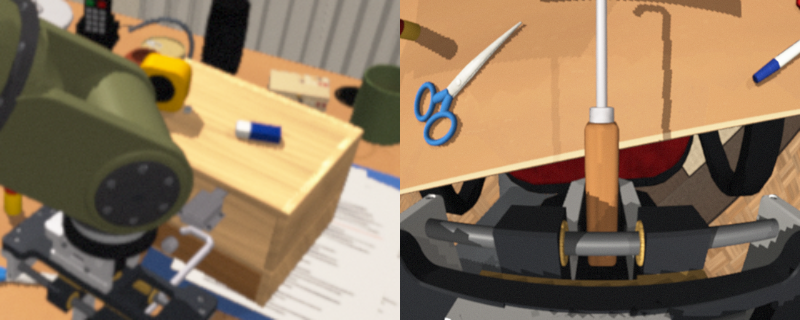

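Left panel: the hook stands just right of the case and level with it, with the case at about (205,208). Right panel: the rod is held straight, shaft at (600,60). Measured in the cabinet frame, shaft y is about -64 mm, z about 94 mm, and the hook tip is at x about -130 mm. The case is centred near y=-16 mm, as it should be. I'll shift 6 mm right and insert.

Request:
send_rows(
  rows=[
    {"dx": 0, "dy": 6, "dz": 0, "roll": 0, "jaw": 1},
    {"dx": 6, "dy": 0, "dz": 0, "roll": 0, "jaw": 1},
    {"dx": 12, "dy": 0, "dz": 0, "roll": 0, "jaw": 1},
    {"dx": 14, "dy": 0, "dz": 0, "roll": 0, "jaw": 1},
    {"dx": 14, "dy": 0, "dz": 0, "roll": 0, "jaw": 1},
    {"dx": 14, "dy": 0, "dz": 0, "roll": 0, "jaw": 1},
    {"dx": 10, "dy": 0, "dz": 0, "roll": 0, "jaw": 1},
    {"dx": 6, "dy": 0, "dz": 0, "roll": 0, "jaw": 1},
    {"dx": 0, "dy": 0, "dz": 0, "roll": 0, "jaw": 1},
  ],
)

```text
time_s: 12.73
ee_pos: [0.4754, -0.2525, 0.0498]
eef_rot: [3.142, -0.0, 0.074]
force: [-0.7, -0.3, -2.2]
grip_width: 0.0234
grip_force: 55.0
```

Request:
send_rows(
  rows=[
    {"dx": 10, "dy": 0, "dz": 0, "roll": 0, "jaw": 1},
    {"dx": 10, "dy": 0, "dz": 0, "roll": 0, "jaw": 1},
    {"dx": 10, "dy": 0, "dz": 0, "roll": 0, "jaw": 1},
    {"dx": 10, "dy": 0, "dz": 0, "roll": 0, "jaw": 1},
    {"dx": 10, "dy": 0, "dz": 0, "roll": 0, "jaw": 1},
    {"dx": 10, "dy": 0, "dz": 0, "roll": 0, "jaw": 1},
    {"dx": 10, "dy": 0, "dz": 0, "roll": 0, "jaw": 1},
    {"dx": 10, "dy": 0, "dz": 0, "roll": 0, "jaw": 1},
    {"dx": 8, "dy": 0, "dz": 0, "roll": 0, "jaw": 1},
    {"dx": 4, "dy": 0, "dz": 0, "roll": 0, "jaw": 1},
    {"dx": 0, "dy": 0, "dz": 0, "roll": 0, "jaw": 1},
    {"dx": 0, "dy": 0, "dz": 0, "roll": 0, "jaw": 1},
  ],
)

```text
time_s: 13.73
ee_pos: [0.5662, -0.2459, 0.0498]
eef_rot: [-3.141, 0.0, 0.073]
force: [-0.9, 0.2, -2.0]
grip_width: 0.024
grip_force: 55.0
```

Request:
send_rows(
  rows=[
    {"dx": 0, "dy": -4, "dz": 0, "roll": 0, "jaw": 1},
    {"dx": 0, "dy": -4, "dz": 0, "roll": 0, "jaw": 1},
    {"dx": 0, "dy": -4, "dz": 0, "roll": 0, "jaw": 1},
    {"dx": 0, "dy": -4, "dz": 0, "roll": 0, "jaw": 1},
    {"dx": 0, "dy": -4, "dz": 0, "roll": 0, "jaw": 1},
    {"dx": 0, "dy": 0, "dz": 0, "roll": 0, "jaw": 1},
  ],
)

```text
time_s: 14.23
ee_pos: [0.5649, -0.2252, 0.0501]
eef_rot: [-3.142, -0.0, 0.074]
force: [0.2, -0.1, -2.1]
grip_width: 0.0235
grip_force: 55.0
```

Request:
send_rows(
  rows=[
    {"dx": 0, "dy": -4, "dz": 0, "roll": 0, "jaw": 1},
    {"dx": 0, "dy": -4, "dz": 0, "roll": 0, "jaw": 1},
    {"dx": 0, "dy": -4, "dz": 0, "roll": 0, "jaw": 1},
    {"dx": 0, "dy": -4, "dz": 0, "roll": 0, "jaw": 1},
    {"dx": 0, "dy": -3, "dz": 0, "roll": 0, "jaw": 1},
    {"dx": 0, "dy": 0, "dz": 0, "roll": 0, "jaw": 1},
    {"dx": 0, "dy": 0, "dz": 0, "roll": 0, "jaw": 1},
  ],
)

```text
time_s: 14.82
ee_pos: [0.5636, -0.2069, 0.05]
eef_rot: [3.142, -0.0, 0.074]
force: [-1.0, -0.6, -3.0]
grip_width: 0.0237
grip_force: 55.0
```

```bash
python3 - <<'E'
from h import *
o=get_obs();print(o["time_s"],o["ee_pos"],o["eef_rot"],o["force"],o["moment"])
a=camera("scene")["frame"][150:320,270:480];b=camera("side")["frame"][200:360,260:460]
c=camera("wrist")["frame"]
cv2.imwrite("pics/in.png",np.hstack([cv2.resize(a,(400,324)),cv2.resize(c,(400,324))])[:,:,::-1])
E
```

```text
14.8167 [ 0.56356656 -0.20694132  0.05000343] [ 3.14152932e+00 -4.72554108e-05  7.35958925e-02] [-1.02811427 -0.64290242 -3.02027787] [ 0.03108956  0.06674179 -0.01718529]
```

View pics/in.png

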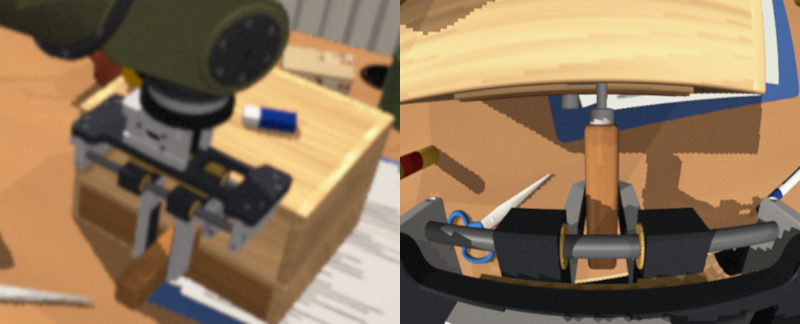

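Left panel: the gripper is clear in front of the cabinet, with the handle at (150,265). Right panel: the shaft enters the pigeonhole straight, at (602,95). The hook is about 36 mm deep and the stud 6–10 mm, with no side force. The earliest stop is 30 mm of pull away, so I can safely pull 24 mm before feeling for it.

Request:
send_rows(
  rows=[
    {"dx": -2, "dy": 0, "dz": 0, "roll": 0, "jaw": 1},
    {"dx": -3, "dy": 0, "dz": 0, "roll": 0, "jaw": 1},
    {"dx": -3, "dy": 0, "dz": 0, "roll": 0, "jaw": 1},
    {"dx": -3, "dy": 0, "dz": 0, "roll": 0, "jaw": 1},
    {"dx": -2, "dy": 0, "dz": 0, "roll": 0, "jaw": 1},
    {"dx": 0, "dy": 0, "dz": 0, "roll": 0, "jaw": 1},
    {"dx": 0, "dy": 0, "dz": 0, "roll": 0, "jaw": 1},
  ],
)

```text
time_s: 15.55
ee_pos: [0.5505, -0.2081, 0.05]
eef_rot: [3.142, -0.0, 0.073]
force: [0.4, 0.0, -1.5]
grip_width: 0.0235
grip_force: 55.0
```

Request:
send_rows(
  rows=[
    {"dx": -1, "dy": 0, "dz": 0, "roll": 0, "jaw": 1},
    {"dx": -1, "dy": 0, "dz": 0, "roll": 0, "jaw": 1},
    {"dx": -1, "dy": 0, "dz": 0, "roll": 0, "jaw": 1},
    {"dx": -1, "dy": 0, "dz": 0, "roll": 0, "jaw": 1},
    {"dx": -1, "dy": 0, "dz": 0, "roll": 0, "jaw": 1},
    {"dx": -1, "dy": 0, "dz": 0, "roll": 0, "jaw": 1},
  ],
)

```text
time_s: 16.05
ee_pos: [0.5447, -0.2085, 0.05]
eef_rot: [3.141, -0.001, 0.073]
force: [1.3, 0.6, -2.9]
grip_width: 0.0238
grip_force: 55.0
```

Request:
send_rows(
  rows=[
    {"dx": -1, "dy": 0, "dz": 0, "roll": 0, "jaw": 1},
    {"dx": -1, "dy": 0, "dz": 0, "roll": 0, "jaw": 1},
    {"dx": -1, "dy": 0, "dz": 0, "roll": 0, "jaw": 1},
    {"dx": -1, "dy": 0, "dz": 0, "roll": 0, "jaw": 1},
    {"dx": -1, "dy": 0, "dz": 0, "roll": 0, "jaw": 1},
  ],
)

```text
time_s: 16.47
ee_pos: [0.5396, -0.2088, 0.05]
eef_rot: [3.142, -0.0, 0.073]
force: [1.8, -0.2, -1.8]
grip_width: 0.0235
grip_force: 55.0
```

Request:
send_rows(
  rows=[
    {"dx": -0.6, "dy": 0, "dz": 0, "roll": 0, "jaw": 1},
    {"dx": -0.6, "dy": 0, "dz": 0, "roll": 0, "jaw": 1},
    {"dx": -0.6, "dy": 0, "dz": 0, "roll": 0, "jaw": 1},
    {"dx": -0.6, "dy": 0, "dz": 0, "roll": 0, "jaw": 1},
    {"dx": -0.6, "dy": 0, "dz": 0, "roll": 0, "jaw": 1},
  ],
)

```text
time_s: 16.88
ee_pos: [0.5365, -0.2091, 0.0499]
eef_rot: [-3.142, -0.0, 0.073]
force: [3.0, 0.7, -2.8]
grip_width: 0.0238
grip_force: 55.0
```

Request:
send_rows(
  rows=[
    {"dx": -0.5, "dy": 0, "dz": 0, "roll": 0, "jaw": 1},
    {"dx": -0.5, "dy": 0, "dz": 0, "roll": 0, "jaw": 1},
    {"dx": -0.5, "dy": 0, "dz": 0, "roll": 0, "jaw": 1},
  ],
)

```text
time_s: 17.13
ee_pos: [0.5351, -0.2092, 0.0499]
eef_rot: [3.142, -0.0, 0.073]
force: [2.5, -0.2, -1.7]
grip_width: 0.0234
grip_force: 55.0
```

Request:
send_rows(
  rows=[
    {"dx": -0.5, "dy": 0, "dz": 0, "roll": 0, "jaw": 1},
    {"dx": -0.5, "dy": 0, "dz": 0, "roll": 0, "jaw": 1},
    {"dx": -0.5, "dy": 0, "dz": 0, "roll": 0, "jaw": 1},
  ],
)

```text
time_s: 17.38
ee_pos: [0.5335, -0.2093, 0.0499]
eef_rot: [-3.142, 0.0, 0.073]
force: [2.6, 1.0, -1.7]
grip_width: 0.0237
grip_force: 55.0
```

Request:
send_rows(
  rows=[
    {"dx": -0.5, "dy": 0, "dz": 0, "roll": 0, "jaw": 1},
    {"dx": -0.5, "dy": 0, "dz": 0, "roll": 0, "jaw": 1},
    {"dx": -0.5, "dy": 0, "dz": 0, "roll": 0, "jaw": 1},
  ],
)

```text
time_s: 17.63
ee_pos: [0.5321, -0.2094, 0.05]
eef_rot: [3.142, -0.0, 0.073]
force: [2.5, 0.4, -2.3]
grip_width: 0.0239
grip_force: 55.0
```

Request:
send_rows(
  rows=[
    {"dx": -0.5, "dy": 0, "dz": 0, "roll": 0, "jaw": 1},
    {"dx": -0.5, "dy": 0, "dz": 0, "roll": 0, "jaw": 1},
    {"dx": -0.5, "dy": 0, "dz": 0, "roll": 0, "jaw": 1},
  ],
)

```text
time_s: 17.88
ee_pos: [0.5306, -0.2095, 0.0499]
eef_rot: [3.142, 0.0, 0.073]
force: [2.7, 0.2, -2.0]
grip_width: 0.0237
grip_force: 55.0
```

Request:
send_rows(
  rows=[
    {"dx": -0.5, "dy": 0, "dz": 0, "roll": 0, "jaw": 1},
    {"dx": -0.5, "dy": 0, "dz": 0, "roll": 0, "jaw": 1},
    {"dx": -0.5, "dy": 0, "dz": 0, "roll": 0, "jaw": 1},
  ],
)

```text
time_s: 18.13
ee_pos: [0.529, -0.2096, 0.05]
eef_rot: [3.142, 0.0, 0.073]
force: [2.8, 0.2, -1.8]
grip_width: 0.0231
grip_force: 55.0
```

Request:
send_rows(
  rows=[
    {"dx": -0.5, "dy": 0, "dz": 0, "roll": 0, "jaw": 1},
    {"dx": -0.5, "dy": 0, "dz": 0, "roll": 0, "jaw": 1},
    {"dx": -0.5, "dy": 0, "dz": 0, "roll": 0, "jaw": 1},
  ],
)

```text
time_s: 18.38
ee_pos: [0.5276, -0.2097, 0.05]
eef_rot: [3.142, -0.0, 0.073]
force: [1.8, 0.3, -1.2]
grip_width: 0.0235
grip_force: 55.0
```

Request:
send_rows(
  rows=[
    {"dx": -0.5, "dy": 0, "dz": 0, "roll": 0, "jaw": 1},
    {"dx": -0.5, "dy": 0, "dz": 0, "roll": 0, "jaw": 1},
    {"dx": -0.5, "dy": 0, "dz": 0, "roll": 0, "jaw": 1},
  ],
)

```text
time_s: 18.63
ee_pos: [0.5261, -0.2098, 0.0499]
eef_rot: [-3.142, 0.0, 0.073]
force: [2.2, 0.9, -2.4]
grip_width: 0.0234
grip_force: 55.0
```

Request:
send_rows(
  rows=[
    {"dx": -0.5, "dy": 0, "dz": 0, "roll": 0, "jaw": 1},
    {"dx": -0.5, "dy": 0, "dz": 0, "roll": 0, "jaw": 1},
    {"dx": -0.5, "dy": 0, "dz": 0, "roll": 0, "jaw": 1},
  ],
)

```text
time_s: 18.88
ee_pos: [0.5246, -0.2099, 0.0499]
eef_rot: [-3.142, 0.0, 0.073]
force: [2.6, 0.1, -2.1]
grip_width: 0.0235
grip_force: 55.0
```

Request:
send_rows(
  rows=[
    {"dx": -0.5, "dy": 0, "dz": 0, "roll": 0, "jaw": 1},
    {"dx": -0.5, "dy": 0, "dz": 0, "roll": 0, "jaw": 1},
    {"dx": -0.5, "dy": 0, "dz": 0, "roll": 0, "jaw": 1},
  ],
)

```text
time_s: 19.13
ee_pos: [0.5231, -0.2101, 0.05]
eef_rot: [3.142, -0.0, 0.073]
force: [2.4, 0.7, -2.1]
grip_width: 0.024
grip_force: 55.0
```

Request:
send_rows(
  rows=[
    {"dx": -0.5, "dy": 0, "dz": 0, "roll": 0, "jaw": 1},
    {"dx": -0.5, "dy": 0, "dz": 0, "roll": 0, "jaw": 1},
    {"dx": -0.5, "dy": 0, "dz": 0, "roll": 0, "jaw": 1},
  ],
)

```text
time_s: 19.38
ee_pos: [0.5216, -0.2102, 0.05]
eef_rot: [3.142, -0.0, 0.073]
force: [2.9, 0.2, -1.5]
grip_width: 0.0238
grip_force: 55.0
```

Request:
send_rows(
  rows=[
    {"dx": -0.5, "dy": 0, "dz": 0, "roll": 0, "jaw": 1},
    {"dx": -0.5, "dy": 0, "dz": 0, "roll": 0, "jaw": 1},
    {"dx": -0.5, "dy": 0, "dz": 0, "roll": 0, "jaw": 1},
  ],
)

```text
time_s: 19.63
ee_pos: [0.5201, -0.2103, 0.0499]
eef_rot: [3.142, 0.0, 0.073]
force: [2.6, 0.6, -1.4]
grip_width: 0.0237
grip_force: 55.0
```

Request:
send_rows(
  rows=[
    {"dx": -0.5, "dy": 0, "dz": 0, "roll": 0, "jaw": 1},
    {"dx": -0.5, "dy": 0, "dz": 0, "roll": 0, "jaw": 1},
    {"dx": -0.5, "dy": 0, "dz": 0, "roll": 0, "jaw": 1},
  ],
)

```text
time_s: 19.88
ee_pos: [0.5186, -0.2104, 0.0499]
eef_rot: [3.142, -0.0, 0.073]
force: [2.5, 0.1, -2.3]
grip_width: 0.0234
grip_force: 55.0
```

Request:
send_rows(
  rows=[
    {"dx": -0.5, "dy": 0, "dz": 0, "roll": 0, "jaw": 1},
    {"dx": -0.5, "dy": 0, "dz": 0, "roll": 0, "jaw": 1},
    {"dx": -0.5, "dy": 0, "dz": 0, "roll": 0, "jaw": 1},
  ],
)

```text
time_s: 20.13
ee_pos: [0.5171, -0.2105, 0.0499]
eef_rot: [-3.142, 0.0, 0.073]
force: [3.2, 0.2, -2.7]
grip_width: 0.0234
grip_force: 55.0
```

Request:
send_rows(
  rows=[
    {"dx": -0.5, "dy": 0, "dz": 0, "roll": 0, "jaw": 1},
    {"dx": -0.5, "dy": 0, "dz": 0, "roll": 0, "jaw": 1},
    {"dx": -0.5, "dy": 0, "dz": 0, "roll": 0, "jaw": 1},
  ],
)

```text
time_s: 20.38
ee_pos: [0.5156, -0.2106, 0.0499]
eef_rot: [3.142, 0.0, 0.073]
force: [2.1, 0.4, -2.6]
grip_width: 0.0237
grip_force: 55.0
```

Request:
send_rows(
  rows=[
    {"dx": -0.5, "dy": 0, "dz": 0, "roll": 0, "jaw": 1},
    {"dx": -0.5, "dy": 0, "dz": 0, "roll": 0, "jaw": 1},
    {"dx": -0.5, "dy": 0, "dz": 0, "roll": 0, "jaw": 1},
  ],
)

```text
time_s: 20.63
ee_pos: [0.5141, -0.2107, 0.0499]
eef_rot: [-3.142, 0.0, 0.073]
force: [2.7, 0.5, -1.4]
grip_width: 0.0235
grip_force: 55.0
```

Request:
send_rows(
  rows=[
    {"dx": -0.5, "dy": 0, "dz": 0, "roll": 0, "jaw": 1},
    {"dx": -0.5, "dy": 0, "dz": 0, "roll": 0, "jaw": 1},
    {"dx": -0.5, "dy": 0, "dz": 0, "roll": 0, "jaw": 1},
  ],
)

```text
time_s: 20.88
ee_pos: [0.5126, -0.2108, 0.0499]
eef_rot: [3.142, 0.0, 0.073]
force: [2.5, 0.5, -2.8]
grip_width: 0.0234
grip_force: 55.0
```

Request:
send_rows(
  rows=[
    {"dx": -0.5, "dy": 0, "dz": 0, "roll": 0, "jaw": 1},
    {"dx": -0.5, "dy": 0, "dz": 0, "roll": 0, "jaw": 1},
    {"dx": -0.5, "dy": 0, "dz": 0, "roll": 0, "jaw": 1},
  ],
)

```text
time_s: 21.13
ee_pos: [0.5116, -0.2109, 0.0501]
eef_rot: [3.141, -0.001, 0.073]
force: [7.7, 0.4, -3.3]
grip_width: 0.0235
grip_force: 55.0
```

The stop is felt. I'll let it settle and read again.

Request:
send_rows(
  rows=[
    {"dx": 0, "dy": 0, "dz": 0, "roll": 0, "jaw": 1},
    {"dx": 0, "dy": 0, "dz": 0, "roll": 0, "jaw": 1},
  ],
)

```text
time_s: 21.3
ee_pos: [0.5116, -0.2109, 0.0501]
eef_rot: [3.141, -0.001, 0.073]
force: [5.5, 0.5, -2.1]
grip_width: 0.0236
grip_force: 55.0
```

Request:
send_rows(
  rows=[
    {"dx": -0.3, "dy": 0, "dz": 0, "roll": 0, "jaw": 1},
    {"dx": -0.2, "dy": 0, "dz": 0, "roll": 0, "jaw": 1},
    {"dx": 0, "dy": 0, "dz": 0, "roll": 0, "jaw": 1},
    {"dx": 0, "dy": 0, "dz": 0, "roll": 0, "jaw": 1},
  ],
)

```text
time_s: 21.63
ee_pos: [0.5114, -0.2109, 0.0502]
eef_rot: [3.141, -0.002, 0.073]
force: [8.4, 2.2, -2.8]
grip_width: 0.0236
grip_force: 55.0
```

Request:
send_rows(
  rows=[
    {"dx": -0.3, "dy": 0, "dz": 0, "roll": 0, "jaw": 1},
    {"dx": -0.2, "dy": 0, "dz": 0, "roll": 0, "jaw": 1},
    {"dx": 0, "dy": 0, "dz": 0, "roll": 0, "jaw": 1},
    {"dx": 0, "dy": 0, "dz": 0, "roll": 0, "jaw": 1},
    {"dx": 0, "dy": 0, "dz": 0, "roll": 0, "jaw": 1},
    {"dx": 0, "dy": 0, "dz": 0, "roll": 0, "jaw": 1},
  ],
)

```text
time_s: 22.13
ee_pos: [0.5111, -0.2109, 0.0502]
eef_rot: [3.141, -0.002, 0.073]
force: [10.0, 1.8, -3.6]
grip_width: 0.0239
grip_force: 55.0
```

Request:
send_rows(
  rows=[
    {"dx": 0, "dy": 0, "dz": 0, "roll": 0, "jaw": 1},
    {"dx": 0, "dy": 0, "dz": 0, "roll": 0, "jaw": 1},
  ],
)

```text
time_s: 22.3
ee_pos: [0.5112, -0.211, 0.0503]
eef_rot: [3.141, -0.002, 0.073]
force: [10.7, 1.4, -2.9]
grip_width: 0.0236
grip_force: 55.0
```

Request:
send_rows(
  rows=[
    {"dx": 0, "dy": 0, "dz": 0, "roll": 0, "jaw": 1},
    {"dx": 0, "dy": 0, "dz": 0, "roll": 0, "jaw": 1},
  ],
)

```text
time_s: 22.47
ee_pos: [0.5111, -0.2109, 0.0503]
eef_rot: [3.141, -0.002, 0.073]
force: [9.2, 0.9, -2.9]
grip_width: 0.0236
grip_force: 55.0
```

Held at about 10 N for over half a second, standing still. I'll hold briefly more, then unhook: forward, right, out.

Request:
send_rows(
  rows=[
    {"dx": 0, "dy": 0, "dz": 0, "roll": 0, "jaw": 1},
    {"dx": 0, "dy": 0, "dz": 0, "roll": 0, "jaw": 1},
    {"dx": 0, "dy": 0, "dz": 0, "roll": 0, "jaw": 1},
    {"dx": 1, "dy": 0, "dz": 0, "roll": 0, "jaw": 1},
    {"dx": 2, "dy": 0, "dz": 0, "roll": 0, "jaw": 1},
    {"dx": 4, "dy": 0, "dz": 0, "roll": 0, "jaw": 1},
    {"dx": 5, "dy": 0, "dz": 0, "roll": 0, "jaw": 1},
    {"dx": 5, "dy": 0, "dz": 0, "roll": 0, "jaw": 1},
    {"dx": 2, "dy": 0, "dz": 0, "roll": 0, "jaw": 1},
    {"dx": 0, "dy": 0, "dz": 0, "roll": 0, "jaw": 1},
    {"dx": 0, "dy": 0, "dz": 0, "roll": 0, "jaw": 1},
  ],
)

```text
time_s: 23.38
ee_pos: [0.5291, -0.2095, 0.0498]
eef_rot: [-3.141, 0.0, 0.073]
force: [-0.7, -0.3, -2.9]
grip_width: 0.0237
grip_force: 55.0
```

Request:
send_rows(
  rows=[
    {"dx": 0, "dy": 2, "dz": 0, "roll": 0, "jaw": 1},
    {"dx": 0, "dy": 3, "dz": 0, "roll": 0, "jaw": 1},
    {"dx": 0, "dy": 3, "dz": 0, "roll": 0, "jaw": 1},
    {"dx": 0, "dy": 3, "dz": 0, "roll": 0, "jaw": 1},
    {"dx": 0, "dy": 2, "dz": 0, "roll": 0, "jaw": 1},
    {"dx": 0, "dy": 0, "dz": 0, "roll": 0, "jaw": 1},
  ],
)

```text
time_s: 23.88
ee_pos: [0.53, -0.2231, 0.0499]
eef_rot: [3.142, -0.0, 0.073]
force: [0.3, 0.5, -2.1]
grip_width: 0.0236
grip_force: 55.0
```

Free with no side force, so on to the right and out.

Request:
send_rows(
  rows=[
    {"dx": 0, "dy": 4, "dz": 0, "roll": 0, "jaw": 1},
    {"dx": 0, "dy": 5, "dz": 0, "roll": 0, "jaw": 1},
    {"dx": 0, "dy": 5, "dz": 0, "roll": 0, "jaw": 1},
    {"dx": 0, "dy": 5, "dz": 0, "roll": 0, "jaw": 1},
    {"dx": 0, "dy": 5, "dz": 0, "roll": 0, "jaw": 1},
    {"dx": 0, "dy": 3, "dz": 0, "roll": 0, "jaw": 1},
    {"dx": 0, "dy": 0, "dz": 0, "roll": 0, "jaw": 1},
    {"dx": 0, "dy": 0, "dz": 0, "roll": 0, "jaw": 1},
  ],
)

```text
time_s: 24.55
ee_pos: [0.532, -0.2496, 0.0499]
eef_rot: [-3.142, 0.0, 0.073]
force: [0.1, -0.1, -2.2]
grip_width: 0.0237
grip_force: 55.0
```

Request:
send_rows(
  rows=[
    {"dx": -5, "dy": 0, "dz": 0, "roll": 0, "jaw": 1},
    {"dx": -10, "dy": 0, "dz": 0, "roll": 0, "jaw": 1},
    {"dx": -15, "dy": 0, "dz": 0, "roll": 0, "jaw": 1},
    {"dx": -15, "dy": 0, "dz": 0, "roll": 0, "jaw": 1},
    {"dx": -15, "dy": 0, "dz": 0, "roll": 0, "jaw": 1},
    {"dx": -15, "dy": 0, "dz": 0, "roll": 0, "jaw": 1},
    {"dx": -15, "dy": 0, "dz": 0, "roll": 0, "jaw": 1},
    {"dx": -20, "dy": 0, "dz": 0, "roll": 0, "jaw": 1},
    {"dx": -20, "dy": 0, "dz": 0, "roll": 0, "jaw": 1},
    {"dx": -20, "dy": 0, "dz": 0, "roll": 0, "jaw": 1},
    {"dx": -10, "dy": 0, "dz": 0, "roll": 0, "jaw": 1},
    {"dx": 0, "dy": 0, "dz": 0, "roll": 0, "jaw": 1},
  ],
)

```text
time_s: 25.55
ee_pos: [0.3712, -0.2612, 0.0502]
eef_rot: [3.142, 0.0, 0.072]
force: [-0.3, 0.8, -0.9]
grip_width: 0.0237
grip_force: 55.0
```

```bash
python3 - <<'E'
from h import *
o=get_obs();print(o["time_s"],o["ee_pos"],o["eef_rot"],o["force"])
c=camera("scene");cv2.imwrite("pics/out.png",c["frame"][:,:,::-1])
W=cloud(c);yaw=.0735;e=np.array([np.cos(yaw),np.sin(yaw)]);n_=np.array([-e[1],e[0]]);O=np.array([.738,-.162])
cx=(W[...,:2]-O)@e;cy=(W[...,:2]-O)@n_;z=W[...,2]
m=(cx>-.06)&(cx<.04)&(abs(cy+.015)<.02)&(z>.084)&(z<.115)
if m.sum(): print("stud",m.sum(),cx[m].min(),cx[m].max(),np.median(cy[m]),z[m].max())
E
```

```text
25.55 [ 0.37119041 -0.26119522  0.05016038] [3.14155748e+00 5.80777450e-05 7.22328037e-02] [-0.3224709   0.77410883 -0.93890198]
```

View pics/out.png

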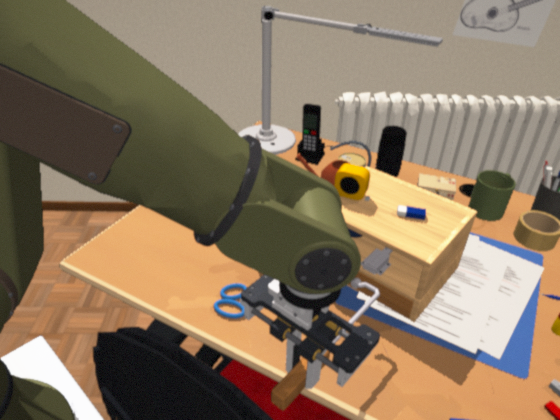

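The scene shows the rod out of the pigeonhole, hook at (365,295), held level. The glue stick is hidden behind the arm. I'll lift, carry back left over the same way, and lay the rod down on its original free area.

Request:
send_rows(
  rows=[
    {"dx": 0, "dy": 0, "dz": -8, "roll": 0, "jaw": 1},
    {"dx": 0, "dy": 0, "dz": -16, "roll": 0, "jaw": 1},
    {"dx": 0, "dy": -5, "dz": -16, "roll": 0, "jaw": 1},
    {"dx": 0, "dy": -15, "dz": -8, "roll": 0, "jaw": 1},
    {"dx": 0, "dy": -25, "dz": 0, "roll": 0, "jaw": 1},
    {"dx": 0, "dy": -30, "dz": 0, "roll": 0, "jaw": 1},
    {"dx": 0, "dy": -30, "dz": 0, "roll": 0, "jaw": 1},
    {"dx": 0, "dy": -30, "dz": 0, "roll": 0, "jaw": 1},
    {"dx": 0, "dy": -30, "dz": 0, "roll": 0, "jaw": 1},
    {"dx": 0, "dy": -30, "dz": 0, "roll": 0, "jaw": 1},
    {"dx": 0, "dy": -30, "dz": 0, "roll": 0, "jaw": 1},
    {"dx": 0, "dy": -30, "dz": 0, "roll": 0, "jaw": 1},
  ],
)

```text
time_s: 26.6
ee_pos: [0.3543, -0.0051, 0.0988]
eef_rot: [3.141, -0.001, 0.074]
force: [1.1, 0.7, -1.7]
grip_width: 0.024
grip_force: 55.0
```

Request:
send_rows(
  rows=[
    {"dx": 0, "dy": -30, "dz": 0, "roll": 0, "jaw": 1},
    {"dx": 0, "dy": -30, "dz": 0, "roll": 0, "jaw": 1},
    {"dx": 0, "dy": -30, "dz": 0, "roll": 0, "jaw": 1},
    {"dx": 0, "dy": -30, "dz": 0, "roll": 0, "jaw": 1},
    {"dx": 0, "dy": -20, "dz": 0, "roll": 0, "jaw": 1},
    {"dx": 0, "dy": -10, "dz": 0, "roll": 0, "jaw": 1},
    {"dx": 0, "dy": 0, "dz": 0, "roll": 0, "jaw": 1},
  ],
)

```text
time_s: 27.18
ee_pos: [0.3431, 0.1449, 0.0986]
eef_rot: [-3.141, -0.001, 0.077]
force: [0.2, 0.0, -1.0]
grip_width: 0.0234
grip_force: 55.0
```

Request:
send_rows(
  rows=[
    {"dx": 10, "dy": 0, "dz": 0, "roll": 0, "jaw": 1},
    {"dx": 20, "dy": 0, "dz": 0, "roll": 0, "jaw": 1},
    {"dx": 25, "dy": -2, "dz": 0, "roll": 0, "jaw": 1},
    {"dx": 25, "dy": -2, "dz": 0, "roll": 0, "jaw": 1},
    {"dx": 25, "dy": -2, "dz": 0, "roll": 0, "jaw": 1},
    {"dx": 20, "dy": 0, "dz": 0, "roll": 0, "jaw": 1},
    {"dx": 5, "dy": 0, "dz": 5, "roll": 0, "jaw": 1},
    {"dx": 0, "dy": 0, "dz": 15, "roll": 0, "jaw": 1},
    {"dx": 0, "dy": 0, "dz": 20, "roll": 0, "jaw": 1},
    {"dx": 0, "dy": 0, "dz": 20, "roll": 0, "jaw": 1},
    {"dx": 0, "dy": 0, "dz": 20, "roll": 0, "jaw": 1},
    {"dx": 0, "dy": 0, "dz": 10, "roll": 0, "jaw": 1},
  ],
)

```text
time_s: 28.18
ee_pos: [0.4711, 0.1572, 0.0057]
eef_rot: [3.141, 0.003, 0.073]
force: [-0.4, 0.6, -2.4]
grip_width: 0.0238
grip_force: 55.0
```

Request:
send_rows(
  rows=[
    {"dx": 0, "dy": 0, "dz": 10, "roll": 0, "jaw": 1},
    {"dx": 0, "dy": 0, "dz": 10, "roll": 0, "jaw": 1},
    {"dx": 0, "dy": 0, "dz": 6, "roll": 0, "jaw": 1},
    {"dx": 0, "dy": 0, "dz": 4, "roll": 0, "jaw": 1},
    {"dx": 0, "dy": 0, "dz": 2, "roll": 0, "jaw": 1},
    {"dx": 0, "dy": 0, "dz": 0, "roll": 0, "jaw": 1},
    {"dx": 0, "dy": 0, "dz": 0, "roll": 0, "jaw": 1},
    {"dx": 0, "dy": 0, "dz": 0, "roll": 0, "jaw": 1},
  ],
)

```text
time_s: 28.85
ee_pos: [0.4723, 0.1583, -0.0236]
eef_rot: [-3.141, -0.001, 0.073]
force: [0.1, -0.0, -2.0]
grip_width: 0.0237
grip_force: 55.0
```

Request:
send_rows(
  rows=[
    {"dx": 0, "dy": 0, "dz": 2, "roll": 0, "jaw": 1},
    {"dx": 0, "dy": 0, "dz": 1.5, "roll": 0, "jaw": 1},
    {"dx": 0, "dy": 0, "dz": 1, "roll": 0, "jaw": 1},
    {"dx": 0, "dy": 0, "dz": 0.5, "roll": 0, "jaw": 1},
    {"dx": 0, "dy": 0, "dz": 0, "roll": 0, "jaw": 1},
    {"dx": 0, "dy": 0, "dz": 0, "roll": 0, "jaw": 1},
  ],
)

```text
time_s: 29.35
ee_pos: [0.472, 0.1582, -0.0291]
eef_rot: [3.142, 0.0, 0.073]
force: [-0.8, -1.1, -1.0]
grip_width: 0.0239
grip_force: 55.0
```

The rod is down at the height it was picked up from. I'll release it and rise.

Request:
send_rows(
  rows=[
    {"dx": 0, "dy": 0, "dz": 0, "roll": 0, "jaw": -1},
    {"dx": 0, "dy": 0, "dz": 0, "roll": 0, "jaw": -1},
    {"dx": 0, "dy": 0, "dz": 0, "roll": 0, "jaw": -1},
    {"dx": 0, "dy": 0, "dz": 0, "roll": 0, "jaw": -1},
    {"dx": 0, "dy": 0, "dz": 0, "roll": 0, "jaw": -1},
    {"dx": 0, "dy": 0, "dz": 0, "roll": 0, "jaw": -1},
    {"dx": 0, "dy": 0, "dz": 0, "roll": 0, "jaw": -1},
    {"dx": 0, "dy": 0, "dz": 0, "roll": 0, "jaw": -1},
    {"dx": 0, "dy": 0, "dz": 0, "roll": 0, "jaw": -1},
    {"dx": 0, "dy": 0, "dz": 0, "roll": 0, "jaw": -1},
    {"dx": 0, "dy": 0, "dz": 0, "roll": 0, "jaw": -1},
    {"dx": 0, "dy": 0, "dz": 0, "roll": 0, "jaw": -1},
  ],
)

```text
time_s: 30.35
ee_pos: [0.472, 0.1582, -0.0291]
eef_rot: [3.142, 0.0, 0.073]
force: [0.2, 0.5, -0.5]
grip_width: 0.0936
grip_force: 0.0
```

Request:
send_rows(
  rows=[
    {"dx": 0, "dy": 0, "dz": -5, "roll": 0, "jaw": -1},
    {"dx": 0, "dy": 0, "dz": -15, "roll": 0, "jaw": -1},
    {"dx": 0, "dy": 0, "dz": -25, "roll": 0, "jaw": -1},
    {"dx": 0, "dy": 0, "dz": -25, "roll": 0, "jaw": -1},
    {"dx": 0, "dy": 0, "dz": -25, "roll": 0, "jaw": -1},
    {"dx": 0, "dy": 0, "dz": -25, "roll": 0, "jaw": -1},
    {"dx": 0, "dy": 0, "dz": -25, "roll": 0, "jaw": -1},
    {"dx": 0, "dy": 0, "dz": -15, "roll": 0, "jaw": -1},
    {"dx": 0, "dy": 0, "dz": 0, "roll": 0, "jaw": -1},
    {"dx": 0, "dy": 0, "dz": 0, "roll": 0, "jaw": -1},
    {"dx": 0, "dy": 0, "dz": 0, "roll": 0, "jaw": -1},
    {"dx": 0, "dy": 0, "dz": 0, "roll": 0, "jaw": -1},
  ],
)

```text
time_s: 31.35
ee_pos: [0.4714, 0.1581, 0.1298]
eef_rot: [3.141, 0.002, 0.073]
force: [0.5, -0.1, 0.1]
grip_width: 0.0939
grip_force: 0.0
```

```bash
python3 - <<'E'
from h import *
print(handle("wrist"));c=camera("scene")["frame"];cv2.imwrite("pics/end.png",c[:,:,::-1])
E
```

```text
(np.int64(2548), ((0.47195011377334595, 0.1581861525774002), (0.10727502405643463, 0.023864710703492165), 4.46526575088501), array([0.4749048 , 0.15824405, 0.02872668]))
```

View pics/end.png

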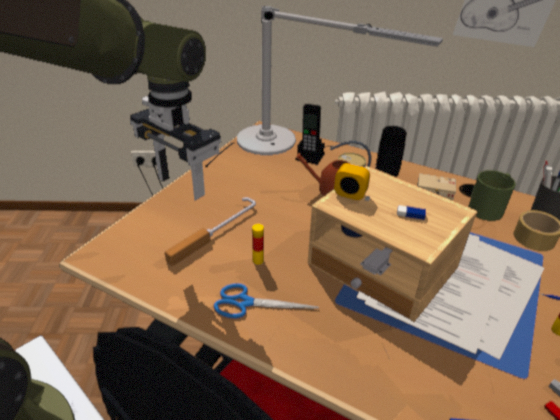

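The final picture shows the rod flat on the desk (handle (188,247), hook (250,205)). The glue stick at (258,245) and the figurine at (350,228) have not moved, and the gripper is clear.

```bash
python3 -c "
from station import *
print(hand_in())"
```

```text
the job is handed in; nothing more can be done
None
```

The job is handed in, with no verdict shown: I drew the bolt to its stop and held it there at about 10 N for over half a second, then laid the rod flat and released on the desk, with the glue stick and figurine still in place.

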